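# Close up the cells of a 12 V boat battery in their tray

## Robot

A 6-joint arm with a two-finger parallel gripper is mounted at the origin on the work surface. World frame = base frame: x ahead of the robot, y to its left, z up, the work surface at z = 0. Lengths are in m, angles in rad, forces in N, time in s.
With the tool pointing down it reaches from about 0.35 to 1 m from the base axis. Payload 7.1 kg.
Tool frame: the origin (TCP) lies at the very end of the fingers, on their centre line; the grasp point (between the pads) lies 19 mm behind it; z points along the fingers, y is the line along which they close (so a half turn about z gives the same grasp; the last joint's range is limited). The gripper opens to 85 mm and grips with 20 to 120 N. Pads are 22 mm wide; open, the fingers measure 114 mm over their backs; the gripper's body (76 mm by 85 mm) begins 54 mm behind the grasp point. The pads swing forward as they close: fully open they stand 13 mm farther back than shut.
Start: joints at [-1.293, 0.423, 1.63, -0, 1.089, -0.019], TCP at [0.183, -0.598, 0.231] pointing down, gripper open.
Joint ranges: [-3, 3], [-0.9, 2.11], [0.09, 2.58], [-1.31, 4.45], [0.11, 2.69], [-2.54, 2.54]. Speed limits (rad/s): [2.39, 2.39, 3.01, 3.14, 3.14, 3.14].

## Interface

Orientations are given as a unit quaternion [w, x, y, z].
In Python, from bench import * gives the robot as it stands. The module is installed in compiled form; this text tells all that it offers.
- The arm moves only by the tool arm_command, never from a script. Its argument "increments" is one flat list of numbers, 6 for each row, row after row: the shift along the world's x, y, z each as a share of 0.02 m, from -1 to 1, then the turn, a rotation vector about the world's x, y, z each as a share of 8 degrees, from -1 to 1. A call has 1 to 10 rows; each row shifts and turns the commanded pose from where the row before left it; what a row does not reach is not made up. A row lasts 1/8 s, in which the tool goes at most 62.5 mm and 10.7 degrees, less where a joint would pass 70% of its speed; a pose out of reach is approached as far as the arm can. A call with a number of a shift or a turn outside -1 to 1 is refused whole. A call with a gripper value outside its range is refused whole. "fingers" is the opening, from 0 (shut) to 1 (fully open), set as the call begins (left out, the last holds). The fingers move at their own pace and stop on an object; the grip force is fixed at half the most. Time passes only in rows, so rows that do not move let the fingers close. It gives the time, the measured TCP pose, the force, the opening and the grip force at its end, in the units of the state.
- get_state(): the state, without advancing time (a new reading comes with each control period).
- grab_frame(name): name is "scene" or "top"; returns a dict with "frame" (384x512x3 uint8, red, green, blue), "mtx" (3x3 intrinsics, pixels), "cam_to_world" (4x4, takes a point from camera to world coordinates). Camera axes: x right, y up, looking along -z (the intrinsics and any distortion apply to the point x, -y, -z); pixel columns grow to the right and rows downward; lengths in m; the calibration is good to about 2 mm. A picture is of the moment at which its call begins. There is no depth.
- finish_job(): hands the job in; it is judged then, once.
The state is a dict: "clock": time; "q": joint angles; "joint_velocities": joint speeds; "joint_torque": joint torques, N m; "tcp_pos": TCP position; "orientation": TCP orientation; "ft_force": force on the tool from outside, world axes, zero at the start; "torque": the same for the moment, N m; "grip_width": finger opening in m; "gripper_force": force on a finger pad.
Only numpy, scipy, OpenCV 4.12 (cv2) and the standard library are available. Lean on these libraries where they do the work, as an engineer would, in place of code of your own. Each camera call takes 0.05 s, during which the arm holds its last target. There are 200 camera calls.

## Task

Using the wooden end board, held by its rib, push the four loose battery cells as one straight, upright row into the tray until they are tight against the metal end plate, and press them up there for a moment so that about 12 N reaches the plate (the cells are thin-walled: it must stay below 20 N). Then lower the board close behind the row until both its ears rest on the bottom of the notches, and let go. Do not lift the cells or touch them with the gripper, and leave the tub, the meter and the wrench where they are.

Things in the scene. Friction and masses are not known exactly. Their poses are not given: they have to be found in the camera images.
- tray: Battery tray screwed to the bench, plywood base 350 x 140 x 9 mm. Origin: centre of its underside, at bench level; +x = the way the cells are pushed, z up. Two white cheeks, 10 mm thick, 76 mm apart inside (y = +-38 mm), top at z = 54 mm, from x = -4 to 142 mm. A row pushed home has its back face at x = 22 mm, give or take 4 mm as the end plate is set.
- mouth (a point): Centre of the tray's mouth on top of the base, at tray x = -26, z = 9 mm: from here splayed lead-ins (about 97 mm apart here, tops at tray z = 50 mm) narrow to the 76 mm between the cheeks at tray x = -4 mm. Behind the mouth the base is flat and open; the loose cells stand there.
- notches (a point): Point midway between the two notches, level with their bottoms, at tray x = 15.75, y = 0, z = 39 mm. Each cheek has one notch, open at the top, from tray x = 5 to 26.5 mm (21.5 mm wide), bottom at z = 39 mm.
- end_bracket: End stop of the tray: a steel angle fixed to the base (origin: centre of the lower edge of its inner face, at tray x = 152, y = 0, z = 9 mm; x as the tray's) that carries the aluminium end plate, 74 x 88 mm, on two screws. The plate's inner face, which the row meets, was set by its screws somewhere between tray x = 126 and 134 mm, differently each time; it is rigid.
- board: Loose wooden end board, 0.16 kg, standing on the bench. Origin: centre of the panel's underside, z up. Panel 12 mm thick (x = -6 to 6), 70 mm wide (y), 95 mm high; its flat +x face pushes. Seated in the notches, its origin is 11 mm above the bench near tray x = 16, y = 0, with 13 mm of play along x in all; its ears clear the cheeks when its origin is over 27 mm above the bench.
- rib (a point): Top of the board's rib, the grip, at board x = -40, y = 0, z = 75 mm. The rib stands on the panel's back, 18 mm thick (y = -9 to 9), from board x = -6 to -66 mm and z = 0 to 75 mm; it is pinched across y from above.
- ears (a point): Point midway between the board's two ears, at board x = 0, y = 0, z = 28 mm, level with their undersides. An ear on each side of the panel, 8 mm thick (x = -4 to 4), reaches to y = +-60 mm, from z = 28 to 46 mm. The ears go down into the notches.
- cell1: Blue battery cell, number 1 from the tray's mouth (the first, which meets the end plate): 27 mm thick (x), 70 mm wide (y), 100 mm high plus two terminals to 106 mm, thin yellow sheet on its back, about 0.38 kg (varies). Origin at the centre of its underside, z up, +x towards the end plate. Stands on the tray's base a few mm from the next, slightly crooked. Tips if pushed high up; the whole row drags with 3 to 8 N.
- cell2: Blue battery cell, number 2 from the tray's mouth (second): 27 mm thick (x), 70 mm wide (y), 100 mm high plus two terminals to 106 mm, thin yellow sheet on its back, about 0.38 kg (varies). Origin at the centre of its underside, z up, +x towards the end plate. Stands on the tray's base a few mm from the next, slightly crooked. Tips if pushed high up; the whole row drags with 3 to 8 N.
- cell3: Blue battery cell, number 3 from the tray's mouth (third): 27 mm thick (x), 70 mm wide (y), 100 mm high plus two terminals to 106 mm, thin yellow sheet on its back, about 0.38 kg (varies). Origin at the centre of its underside, z up, +x towards the end plate. Stands on the tray's base a few mm from the next, slightly crooked. Tips if pushed high up; the whole row drags with 3 to 8 N.
- cell4: Blue battery cell, number 4 from the tray's mouth (the last, which the board pushes): 27 mm thick (x), 70 mm wide (y), 100 mm high plus two terminals to 106 mm, thin yellow sheet on its back, about 0.38 kg (varies). Origin at the centre of its underside, z up, +x towards the end plate. Stands on the tray's base a few mm from the next, slightly crooked. Tips if pushed high up; the whole row drags with 3 to 8 N.
- tub: Open green plastic tub with nuts, 90 x 70 x 40 mm, on the bench beside the tray; origin under its centre. Leave alone.
- meter: Yellow hand multimeter, 140 x 70 mm, 45 mm high with its dial, lying on the bench beside the tray; origin under its centre. Leave alone.
- wrench: Steel wrench, 150 mm long, lying flat on the bench on the robot's side of the tray; origin under its centre. Leave alone.
Things that resemble listed ones, but are neither listed nor needed, are in the scene too. Several things look just like the board: the one meant starts farthest to the robot's right.

How it is judged:
On the way, in this order (a step that is already met when the one before it is completed fails the run):
1. the four cells are closed up into one row by the board, still short of the end plate (distance between cell1 and cell2 below 0.0305 m and distance between cell2 and cell3 below 0.0305 m and distance between cell3 and cell4 below 0.0305 m and contact force between board and cell4 above 0.5 N and x of cell1 in the frame of tray below 0.1 m), for 0.1 s.
2. the row is pressed up firmly: at least 8 N arrives at the end plate (distance between cell1 and cell2 below 0.0285 m and distance between cell2 and cell3 below 0.0285 m and distance between cell3 and cell4 below 0.0285 m and contact force between cell1 and end_bracket above 8 N), for 0.3 s.
At the end, for the whole second after the job is handed in: The four cells stand upright and square (3 degrees) in the tray at the end plate, in line within 5 mm, gaps below 1.5 mm; the board stands upright less than 3 mm behind the last cell, both ears on the bottom of the notches (within 2.5 mm); all released and at rest (y of cell1 in the frame of tray between -0.005 and 0.005 m and angle between each of cell1, cell2, cell3, cell4's own z axis and vertical below 0.05 rad and angle between the x axis of each of cell1, cell2, cell3, cell4 and the x axis of tray, either way round below 0.06 rad and y of cell2 in the frame of tray between -0.005 and 0.005 m and y of cell3 in the frame of tray between -0.005 and 0.005 m and y of cell4 in the frame of tray between -0.005 and 0.005 m and distance between cell1 and cell2 below 0.0285 m and distance between cell2 and cell3 below 0.0285 m and distance between cell3 and cell4 below 0.0285 m and x of cell1 in the frame of tray between 0.1105 and 0.1215 m and x of board in the frame of cell4 between -0.0225 and -0.0175 m and x of board in the frame of tray between 0.0085 and 0.023 m and y of board in the frame of tray between -0.006 and 0.006 m and z of board in the frame of tray between 0.008 and 0.0135 m and angle between board's own z axis and vertical below 0.06 rad and angle between the x axis of board and the x axis of tray, either way round below 0.08 rad and linear speed of each of cell1, cell2, cell3, cell4, board below 0.01 m/s); the robot touches nothing.
It fails at once if 20 N or more reaches the end plate (contact force between cell1 and end_bracket above 20 N).
It fails at once if the row buckles or splays: a cell tips by more than 12 degrees, swings round by more than 17 degrees or leaves the line by more than 18 mm (angle between any of cell1, cell2, cell3, cell4's own z axis and vertical above 0.21 rad or angle between the x axis of any of cell1, cell2, cell3, cell4 and the x axis of tray, either way round above 0.3 rad or y of any of cell1, cell2, cell3, cell4 in the frame of tray above 0.018 m or y of any of cell1, cell2, cell3, cell4 in the frame of tray below -0.018 m).
It fails at once if a cell is lifted off the base by more than 8 mm (height (world z) of any of cell1, cell2, cell3, cell4 above 0.017 m).
It fails at once if the gripper pushes a cell (contact force between any of the fingers, the arm and cell1 above 2 N or contact force between any of the fingers, the arm and cell2 above 2 N or contact force between any of the fingers, the arm and cell3 above 2 N or contact force between any of the fingers, the arm and cell4 above 2 N).
It fails at once if tub, meter or wrench is moved by more than 15 mm (distance of any of tub, meter, wrench from where it was at the start of the episode above 0.015 m).
It also fails if it takes over 70 s, if anything falls off the work surface, if the arm or the gripper's body presses on something with over 40 N, if the wrist force passes 120 N, or if a joint passes its speed limit or range.

## Working session

There is one attempt and no reset: what is moved stays moved. The work goes in short steps, Python scripts to look and compute and a tool call to move; the robot and the scene stay as the last step left them, time stands still between calls to the robot, and variables do not carry over. Pictures are saved under pics/ and viewed, at most 10 in all, crops included, and the job is handed in when it is done.

Besides the shell and the picture viewer there is one more tool, called after ">>>" by a JSON object that holds its "method" and its "body", one argument or row to a line. arm_command: Moves the arm, as the interface text tells. Its arguments: {"type":"object","properties":{"increments":{"type":"array"},"fingers":{"type":"number"}},"required":["increments"]}

```bash
mkdir -p pics
python3 - <<'E'
from bench import *
import cv2,pickle
s=get_state();print({k:s[k] for k in('clock','tcp_pos','orientation','grip_width','ft_force')})
for n in('scene','top'):
    f=grab_frame(n);pickle.dump(f,open(n+'0.pkl','wb'));cv2.imwrite(f'pics/{n}0.png',cv2.cvtColor(f['frame'],cv2.COLOR_RGB2BGR));print(n,f['mtx'],f['cam_to_world'],[k for k in f])
E
```

```text
{'clock': 0.0, 'tcp_pos': array([ 0.18267252, -0.59714006,  0.23054736]), 'orientation': array([-7.60882876e-04,  9.89007458e-01,  1.47863652e-01, -1.00087539e-04]), 'grip_width': 0.08564295773676933, 'ft_force': array([ 0.94010412,  0.07041533, -0.86464136])}
scene [[406.08939756   0.         251.76497782]
 [  0.         406.08939756 194.38562469]
 [  0.           0.           1.        ]] [[ 0.24160485 -0.7707009   0.58961616  1.15078183]
 [ 0.97027646  0.18322373 -0.15809065 -0.23860776]
 [ 0.01380894  0.61028615  0.79206069  0.84613501]
 [ 0.          0.          0.          1.        ]] ['frame', 'mtx', 'cam_to_world']
top [[397.20757193   0.         259.72941546]
 [  0.         397.20757193 194.45171991]
 [  0.           0.           1.        ]] [[ 0.01973138  0.98102006 -0.19289975  0.39909341]
 [-0.99964639  0.02279757  0.01368831 -0.06830219]
 [ 0.01782615  0.19256145  0.98112299  0.90646522]
 [ 0.          0.          0.          1.        ]] ['frame', 'mtx', 'cam_to_world']
```

View pics/top0.png

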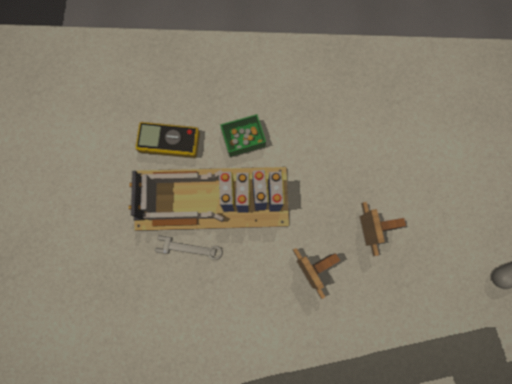

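View pics/scene0.png

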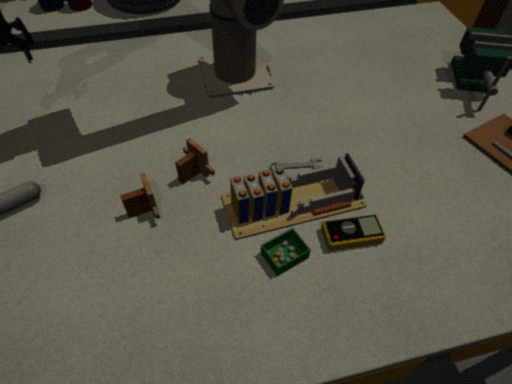

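Top view: the tray runs to image left (world +y), with the end plate at (137,195), the mouth near (215,195) and the cells at (226–277,190). Two things look like the board: A at (375,228) and B at (315,272) in top, which are (145,197) and (193,160) in scene. Image right in top is world −y, the robot's right, so A fits the description. I'll confirm it in an enlarged crop.

Run:
```python
import cv2,numpy as np
a=cv2.imread('pics/top0.png');
t=cv2.resize(a[150:300,120:420],(800,400),interpolation=cv2.INTER_CUBIC)
b=cv2.imread('pics/scene0.png')
u=cv2.resize(b[140:215,110:260],(400,200),interpolation=cv2.INTER_CUBIC)
v=cv2.resize(b[150:240,220:400],(400,200),interpolation=cv2.INTER_CUBIC)
cv2.imwrite('pics/crop0.png',cv2.convertScaleAbs(np.vstack([t,np.hstack([u,v])]),alpha=1.4))
```

```text
(no output)
```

View pics/crop0.png

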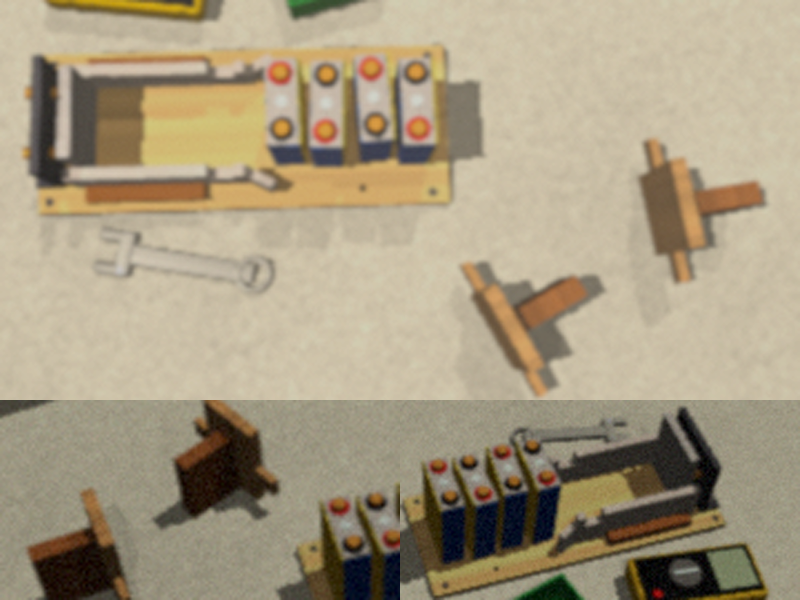

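The crop confirms it: board A, at crop (690,205), is an upright panel with side ears and its rib to the right. It lies farthest right, and B at crop (520,330) is the look-alike. Next I measure.

```bash
cat > h.py <<'E'
import cv2,numpy as np,pickle
def ray(f,uv,z):
    uv=np.atleast_2d(uv).astype(float);K=f['mtx'];T=f['cam_to_world']
    d=np.c_[(uv[:,0]-K[0,2])/K[0,0],-(uv[:,1]-K[1,2])/K[1,1],-np.ones(len(uv))]@T[:3,:3].T
    o=T[:3,3];return o+d*((z-o[2])/d[:,2])[:,None]
def proj(f,P):
    T=f['cam_to_world'];K=f['mtx'];c=(np.atleast_2d(P)-T[:3,3])@T[:3,:3]
    return np.c_[K[0,2]+K[0,0]*c[:,0]/-c[:,2],K[1,2]-K[1,1]*c[:,1]/-c[:,2]]
def blobs(m,amin):
    n,l,s,c=cv2.connectedComponentsWithStats(m.astype(np.uint8));return [(c[i],s[i,4],l==i) for i in range(1,n) if s[i,4]>=amin]
E
python3 - <<'E'
from h import *
f=pickle.load(open('top0.pkl','rb'));im=f['frame'];hsv=cv2.cvtColor(im,cv2.COLOR_RGB2HSV)
for n,(u,v) in dict(term1=(225,177),panelTop=(378,228),panelFace=(371,228),rib=(395,224),ear=(366,209),ear2=(375,251),base=(200,180),base2=(260,225),cheek=(170,176),cheek2=(170,215),orange=(170,223)).items(): print(n,hsv[v,u])
H,S,V=[hsv[...,i].astype(int) for i in range(3)]
# terminals
w=im.astype(int)
m=(H>8)&(H<16)&(S>150)&(V>150);m[:, :210]=0;m[:,290:]=0;m[:165]=0;m[212:]=0
for c,a,_ in blobs(m,4): print('term',c.round(1),a,ray(f,c,.106)[0].round(4))
# board patches, print ascii of hue-sat-value around board A
sub=hsv[200:258,358:410]
for r in range(0,58,2): print(200+r,' '.join(f'{h:02d}/{v:03d}' for h,s,v in sub[r,::3]))
E
```

```text
term1 [ 18 175 150]
panelTop [ 16 133 142]
panelFace [ 16 103  79]
rib [ 13 153 122]
ear [ 16 133 140]
ear2 [ 16 130 133]
base [15 56 73]
base2 [ 18 125 149]
cheek [ 16  47 151]
cheek2 [ 18  42 150]
orange [ 13 168 114]
term [223.  174.8] 4 [ 0.5963 -0.0026  0.106 ]
200 21/144 21/145 20/144 22/143 20/144 20/148 21/147 20/147 23/147 21/145 21/147 21/149 22/146 21/147 21/148 21/144 23/148 25/147
202 21/146 19/133 16/137 19/142 20/143 21/145 21/147 21/146 20/147 23/149 22/147 25/147 23/148 22/147 21/149 21/146 21/147 24/149
204 21/148 19/110 15/129 16/122 20/141 21/145 21/147 21/148 21/148 21/148 22/147 24/147 21/148 22/148 21/148 21/149 21/148 22/148
206 21/148 20/122 15/120 16/121 20/132 21/147 21/148 21/148 21/148 21/148 20/146 21/148 21/147 22/149 23/147 20/145 21/148 21/146
208 21/148 21/136 15/109 15/132 20/129 20/144 18/145 22/147 20/148 22/148 22/146 21/147 21/146 22/147 21/147 20/144 21/146 22/147
210 21/145 20/139 15/100 16/134 18/102 16/138 16/140 20/147 23/148 23/147 21/148 21/147 22/145 21/146 22/145 20/146 21/147 23/147
212 20/142 21/141 15/091 16/098 15/083 16/143 16/145 
[... 2236 characters left out ...]
7 20/143 21/144 20/144 20/145 22/145 21/143 21/144
248 21/132 21/133 21/136 20/136 21/122 15/107 16/130 21/114 20/135 20/136 20/138 20/145 20/141 22/141 22/142 21/145 20/141 20/144
250 20/132 20/133 20/138 20/134 20/125 16/096 15/138 19/098 21/134 20/134 21/137 22/143 20/143 20/144 22/145 21/145 20/142 20/143
252 20/133 21/136 20/136 20/133 21/125 15/088 16/141 18/101 21/144 22/140 20/143 21/143 21/145 22/144 21/145 20/145 20/144 21/140
254 20/133 21/134 21/135 21/134 20/137 16/091 15/143 17/111 20/141 20/143 20/145 20/143 21/143 20/145 21/146 22/141 22/141 19/142
256 22/138 20/133 21/133 21/134 21/144 19/123 19/141 20/142 21/145 20/141 21/141 21/145 21/141 19/143 21/145 21/143 20/142 22/143
```

Run:
```python
from h import *
f=pickle.load(open('top0.pkl','rb'));im=f['frame'];hsv=cv2.cvtColor(im,cv2.COLOR_RGB2HSV)
H,S,V=[hsv[...,i].astype(int) for i in range(3)]
def win(m,u0,u1,v0,v1):
    o=np.zeros_like(m);o[v0:v1,u0:u1]=m[v0:v1,u0:u1];return o
def rect(name,m,z,amin=20):
    for c,a,l in blobs(m,amin):
        p=ray(f,np.argwhere(l)[:,::-1],z)[:,:2];r=cv2.minAreaRect((p*1000).astype(np.float32))
        w,vec=np.linalg.eigh(np.cov(p.T));d=vec[:,1]
        print(name,a,c.round(1),'mean',p.mean(0).round(4),'dims',(4*np.sqrt(w*.75)).round(4),'ax deg',np.degrees(np.arctan2(d[1],d[0])).round(1),'rect',np.round(r[0],1),np.round(r[1],1),round(r[2],1))
rect('panelTop',win((H>=14)&(H<=17)&(V>112)&(S>100),370,388,209,245),.095)
rect('rib',win((H<=14)&(V>=100)&(S>120),380,410,215,232),.075)
rect('tub',win((H>40)&(H<80)&(S>80),210,275,105,165),.04)
# terminals: colour red / orange blobs
m=win((S>150)&(V>90)&((H<16)|(H>170)),212,288,165,212)
rect('term',m,.106,6)
# cheeks: white top
rect('cheekL',win((S<75)&(V>125),150,200,168,182),.054)
rect('cheekR',win((S<75)&(V>125),150,200,205,221),.054)
rect('plate',win((S<75)&(V>110),138,152,165,220),.097)
# base lower edge & right edge
rect('base',win((S>100)&(H>14)&(H<22)&(V>80),125,292,160,236),.009,1000)
for r in (180,182,184,186,188,190,206,208,210): print(r,' '.join(f'{s:03d}/{v:03d}' for h,s,v in hsv[r,212:292:4]))
```

```text
panelTop 194 [377.6 226.1] mean [ 0.4978 -0.3237] dims [0.0123 0.0672] ax deg -168.9 rect [ 498.6 -323.6] [67.7 12.8] 11.2
rib 169 [392.8 223.6] mean [ 0.5063 -0.3627] dims [0.0153 0.05  ] ax deg 100.3 rect [ 506.2 -362.4] [15.5 50.3] 9.9
tub 925 [242.8 134.5] mean [ 0.7084 -0.039 ] dims [0.0859 0.0958] ax deg 110.7 rect [708.  -40.1] [78.1 89.9] 18.1
term 21 [258.5 175.2] mean [ 0.5971 -0.0762] dims [0.0147 0.016 ] ax deg -176.5 rect [597.5 -77.1] [12.8 12.4] 1.2
term 27 [224.2 177.1] mean [ 0.5912 -0.0052] dims [0.0144 0.0157] ax deg -164.4 rect [591.5  -4.8] [12.8 12.4] 2.0
term 28 [276.4 198. ] mean [ 0.5499 -0.1139] dims [0.0145 0.0163] ax deg 119.3 rect [ 549.9 -114. ] [12.5 14.4] 1.3
term 25 [240.8 199.3] mean [ 0.5454 -0.0408] dims [0.0136 0.0158] ax deg -157.0 rect [546.1 -41.3] [12.5 12.3] 1.6
cheekL 70 [170.2 168.3] mean [0.6209 0.1185] dims [0.0032 0.1096] ax deg 92.3 rect [620.7 109. ] [  2.3 107.8] 1.4
cheekL 185 [172.7 175.3] mean [0.6052 0.1119] dims [0.009  0.1028] ax deg 92.6 rect [605.  111.4] [  9.1 100.8] 2.9
cheekR 202 [172.8 213.9] mean [0.5196 0.1065] dims [0.
[... 1292 characters left out ...]
/065 036/140 014/149 036/140 129/107 054/089
190 117/150 113/149 051/144 031/146 040/142 106/108 038/115 027/144 031/142 080/127 103/084 034/141 038/140 036/141 105/078 034/137 031/139 037/138 130/110 055/092
206 112/150 115/149 101/119 064/056 065/059 019/054 027/067 073/070 046/066 074/069 119/090 046/056 054/057 065/059 085/075 066/058 058/057 065/059 116/099 072/095
208 109/150 115/149 117/144 062/058 063/057 033/054 072/071 062/058 055/060 059/061 113/090 046/056 055/056 055/060 080/080 056/059 060/060 023/056 118/102 079/090
210 106/149 120/149 120/151 022/059 040/058 031/058 096/085 066/058 065/059 054/061 113/088 049/068 093/096 102/110 111/131 039/059 026/060 085/081 110/118 086/098
```

Estimates so far:
- **Board A:** origin about (0.498, −0.324), yaw about 101°.
- **Tray:** axis yaw about 92.6°, origin about (0.566, 0.028).

Next I move above the rib and turn the tool.

>>> {"method": "arm_command", "body": {
  "increments": [1, 0.7, 0, 0, 0, 1, 1, 0.7, 0, 0, 0, 1, 1, 0.7, 0, 0, 0, 1, 1, 0.7, 0, 0, 0, 1, 1, 0.7, 0, 0, 0, 1, 1, 0.7, 0, 0, 0, 1, 1, 0.7, 0, 0, 0, 1, 1, 0.7, 0, 0, 0, 1, 1, 0.7, 0, 0, 0, 1],
  "fingers": 1
}}

```text
clock: 1.23
tcp_pos: [0.3633, -0.4709, 0.2309]
orientation: [-0.0, 0.712, 0.703, 0.0]
ft_force: [0.1, 1.1, -0.7]
grip_width: 0.0856
gripper_force: 0.0
```

>>> {"method": "arm_command", "body": {
  "increments": [1, 0.7, 0, 0, 0, 1, 1, 0.7, 0, 0, 0, 0.5, 1, 0.7, 0, 0, 0, 0, 1, 0.7, 0, 0, 0, 0, 1, 0.7, 0, 0, 0, 0, 1, 0.7, 0, 0, 0, 0, 1, 0.7, 0, 0, 0, 0, 0.2, 0.3, 0, 0, 0, 0, 0, 0, 0, 0, 0, 0]
}}

```text
clock: 2.35
tcp_pos: [0.5064, -0.3673, 0.231]
orientation: [-0.0, 0.636, 0.772, -0.0]
ft_force: [-0.5, -0.7, -0.9]
grip_width: 0.0857
gripper_force: 0.0
```

Run:
```python
from bench import *
from h import *
from scipy.spatial.transform import Rotation as R
s=get_state();q=s['orientation'];print(s['clock'],s['tcp_pos'],s['ft_force'],s['q'].round(3));print(R.from_quat(np.roll(q,-1)).as_matrix().round(4))
for n in('scene','top'):
    f=grab_frame(n);pickle.dump(f,open(n+'1.pkl','wb'))
f=pickle.load(open('scene1.pkl','rb'))
im=cv2.cvtColor(f['frame'],cv2.COLOR_RGB2BGR)
# overlay predicted board A points
def mark(P,c):
    for p in proj(f,P): cv2.circle(im,tuple(int(round(x*16)) for x in p),16,c,-1,shift=4)
O=np.array([.498,-.3237,0]);a=np.radians(101.2);M=np.array([[np.cos(a),-np.sin(a),0],[np.sin(a),np.cos(a),0],[0,0,1]])
mark(np.array([[-6,35,95],[-6,-35,95],[6,35,95],[6,-35,95],[-66,9,75],[-66,-9,75],[-66,9,0]])/1000@M.T+O,(0,255,0))
O=np.array([.566,.028,0]);a=np.radians(92.6);M=np.array([[np.cos(a),-np.sin(a),0],[np.sin(a),np.cos(a),0],[0,0,1]])
mark(np.array([[-175,70,9],[-175,-70,9],[175,-70,9],[175,70,9],[142,-38,54],[142,38,54],[-4,38,54],[-4,-38,54]])/1000@M.T+O,(255,0,255))
cv2.imwrite('pics/scene1.png',cv2.resize(im[110:260,100:400],(800,400),interpolation=cv2.INTER_CUBIC))
```

```text
2.35 [ 0.50644334 -0.36731456  0.2309795 ] [-0.54969428 -0.70697296 -0.91559194] [-0.646  0.425  1.628 -0.     1.09  -0.839]
[[-1.916e-01  9.815e-01 -8.000e-04]
 [ 9.815e-01  1.916e-01  4.000e-04]
 [ 5.000e-04 -7.000e-04 -1.000e+00]]
```

View pics/scene1.png

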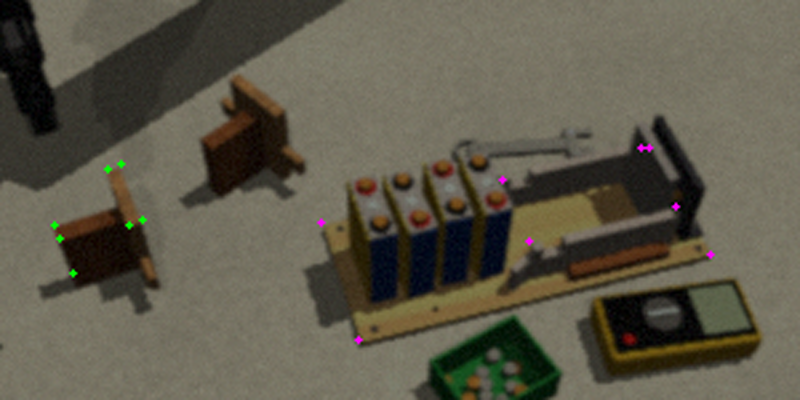

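The magenta tray overlay fits to about 1 px. The board overlay (green) sits within about 2 px of board A, whose rib end is at crop (60,235). That is good enough for a self-centring pinch, so I descend.

>>> {"method": "arm_command", "body": {
  "increments": [0, 0, -1, 0, 0, 0, 0, 0, -1, 0, 0, 0, 0, 0, -1, 0, 0, 0, 0, 0, -1, 0, 0, 0, 0, 0, -1, 0, 0, 0, 0, 0, -1, 0, 0, 0, 0, 0, -1, 0, 0, 0]
}}

```text
clock: 3.32
tcp_pos: [0.5068, -0.3676, 0.09]
orientation: [-0.0, 0.636, 0.772, -0.0]
ft_force: [0.1, -0.1, -0.1]
grip_width: 0.0854
gripper_force: 0.0
```

>>> {"method": "arm_command", "body": {
  "increments": [0, 0, -0.8, 0, 0, 0, 0, 0, -0.8, 0, 0, 0, 0, 0, -0.8, 0, 0, 0, 0, 0, -0.5, 0, 0, 0, 0, 0, 0, 0, 0, 0]
}}

```text
clock: 3.95
tcp_pos: [0.5064, -0.3674, 0.0325]
orientation: [-0.001, 0.636, 0.772, -0.0]
ft_force: [-0.8, -0.8, -0.1]
grip_width: 0.0854
gripper_force: 0.0
```

Run:
```python
from bench import *
from h import *
s=get_state();print(s['clock'],s['tcp_pos'],s['ft_force'])
o=[]
for n in('scene','top'):
    f=grab_frame(n);pickle.dump(f,open(n+'2.pkl','wb'));im=cv2.cvtColor(f['frame'],cv2.COLOR_RGB2BGR)
    p=proj(f,s['tcp_pos'])[0];print(n,p)
    x,y=[int(v) for v in p];x=max(x,60);x=min(x,450)
    o.append(cv2.resize(im[y-60:y+60,x-60:x+60],(400,400),interpolation=cv2.INTER_CUBIC))
cv2.imwrite('pics/grip2.png',cv2.convertScaleAbs(np.hstack(o),alpha=1.5))
```

```text
3.95 [ 0.50642006 -0.36736679  0.03247274] [-0.81470512 -0.83558172 -0.08201631]
scene [133.7252851  203.90986574]
top [388.26003736 225.88722138]
```

View pics/grip2.png

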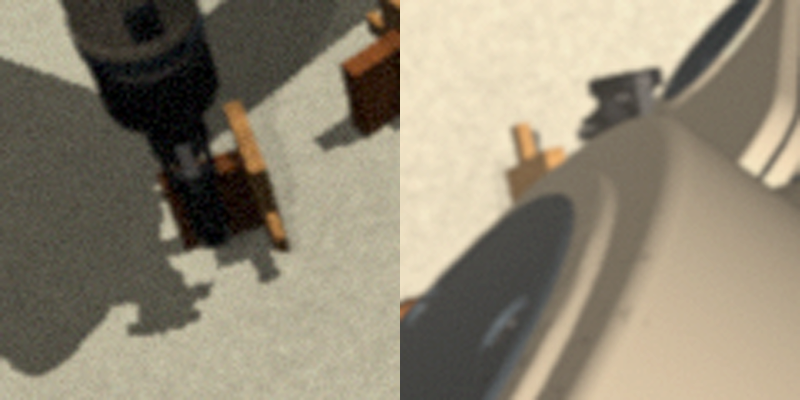

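The left crop shows the fingers straddling the rib at about (205,190), clear of the panel. Now I close.

>>> {"method": "arm_command", "body": {
  "increments": [0, 0, 0, 0, 0, 0, 0, 0, 0, 0, 0, 0, 0, 0, 0, 0, 0, 0, 0, 0, 0, 0, 0, 0, 0, 0, 0, 0, 0, 0, 0, 0, 0, 0, 0, 0, 0, 0, 0, 0, 0, 0, 0, 0, 0, 0, 0, 0],
  "fingers": 0
}}

```text
clock: 5.05
tcp_pos: [0.5071, -0.3679, 0.0336]
orientation: [0.0, 0.636, 0.772, 0.0]
ft_force: [-0.1, -0.4, 5.9]
grip_width: 0.0173
gripper_force: 59.1
```

Run:
```python
from h import *
f=pickle.load(open('top0.pkl','rb'));hsv=cv2.cvtColor(f['frame'],cv2.COLOR_RGB2HSV)
S=cv2.GaussianBlur(hsv[...,1].astype(float),(3,3),0)
def edge(prof,up):  # subpixel strongest step
    g=np.diff(prof);g=g if up else -g;i=int(np.argmax(g));w=g[max(i-1,0):i+2].clip(0);return max(i-1,0)+0.5+(w*np.arange(len(w))).sum()/w.sum()
def fit(name,pts,z):
    p=ray(f,np.array(pts),z)[:,:2]
    for _ in range(3):
        vx,vy,x,y=cv2.fitLine((p*1000).astype(np.float32),cv2.DIST_HUBER,0,.01,.01).ravel()
        d=abs((p[:,0]*1000-x)*vy-(p[:,1]*1000-y)*vx);p=p[d<max(1.5,2*np.median(d))]
    print(name,len(p),'pt',x.round(1),y.round(1),'ang',np.degrees(np.arctan2(vy,vx)).round(2),'res',np.median(d).round(2))
fit('bot',[(u,222+edge(S[222:236,u],False)) for u in range(140,286)],.009)
fit('top',[(u,162+edge(S[162:171,u],True)) for u in range(205,285)],.009)
fit('right',[(282+edge(S[v,282:294],False),v) for v in range(210,228)],.009)
V=cv2.GaussianBlur(hsv[...,2].astype(float),(3,3),0)
fit('cheekL in',[(u,172+edge(V[172:184,u],False)) for u in range(160,196)],.054)
fit('cheekR in',[(u,206+edge(V[206:216,u],True)) for u in range(160,196)],.054)
fit('cheekL out',[(u,170+edge(V[170:177,u],True)) for u in range(160,196)],.054)
```

```text
bot 146 pt 494.3 54.1 ang -87.13 res 0.22
top 80 pt 639.3 -50.4 ang -87.05 res 0.23
right 17 pt 525.6 -147.4 ang 1.39 res 0.04
cheekL in 36 pt 600.7 88.5 ang -88.04 res 0.07
cheekR in 17 pt 527.2 106.1 ang -79.82 res 0.38
cheekL out 36 pt 609.8 97.4 ang -87.37 res 0.06
```

>>> {"method": "arm_command", "body": {
  "increments": [0, 0, 0.5, 0, 0, 0, 0, 0, 0.5, 0, 0, 0, 0, 0, 0.5, 0, 0, 0, 0, 0, 0, 0, 0, 0]
}}

```text
clock: 5.55
tcp_pos: [0.5074, -0.3681, 0.0645]
orientation: [0.001, 0.636, 0.772, 0.0]
ft_force: [0.4, 0.7, -1.3]
grip_width: 0.0176
gripper_force: 58.4
```

Refined tray: yaw about 92.85°, with its centre line at x ≈ 0.5645 − 0.0507·(y − 0.054). I shift in x and turn first, which keeps clear of board B, then approach along y.

>>> {"method": "arm_command", "body": {
  "increments": [0.7, 0, 0, 0, 0, -0.205, 0.7, 0, 0, 0, 0, -0.205, 0.7, 0, 0, 0, 0, -0.205, 0.7, 0, 0, 0, 0, -0.205, 0.71, 0, 0, 0, 0, -0.205]
}}

```text
clock: 6.18
tcp_pos: [0.5771, -0.3675, 0.0629]
orientation: [-0.0, 0.69, 0.724, -0.0]
ft_force: [0.3, 0.5, -1.8]
grip_width: 0.0176
gripper_force: 58.5
```

>>> {"method": "arm_command", "body": {
  "increments": [0, 0.8, 0, 0, 0, 0, 0, 0.9, 0, 0, 0, 0, 0, 0.9, 0, 0, 0, 0, 0, 0.9, 0, 0, 0, 0, 0, 0.9, 0, 0, 0, 0, 0, 0.9, 0, 0, 0, 0, 0, 0.9, 0, 0, 0, 0, 0, 0.8, 0, 0, 0, 0, 0, 0.5, 0, 0, 0, 0, 0, 0, 0, 0, 0, 0]
}}

```text
clock: 7.42
tcp_pos: [0.5771, -0.217, 0.0633]
orientation: [0.0, 0.689, 0.725, -0.0]
ft_force: [0.5, 0.0, -0.7]
grip_width: 0.0169
gripper_force: 58.6
```

```bash
cat > look.py <<'E'
from bench import *
from h import *
import sys
from scipy.spatial.transform import Rotation as R
k=sys.argv[1]
s=get_state();M=R.from_quat(np.roll(s['orientation'],-1)).as_matrix();print(s['clock'],s['tcp_pos'],s['ft_force'],'yawx',np.degrees(np.arctan2(M[1,0],M[0,0])),'z',M[:,2])
o=[]
for n,b in(('scene',(170,130,370,250)),('top',(120,150,360,294))):
    f=grab_frame(n);pickle.dump(f,open(n+k+'.pkl','wb'));im=cv2.cvtColor(f['frame'],cv2.COLOR_RGB2BGR)
    x0,y0,x1,y1=b;o.append(cv2.resize(im[y0:y1,x0:x1],(500,300),interpolation=cv2.INTER_CUBIC))
cv2.imwrite(f'pics/look{k}.png',cv2.convertScaleAbs(np.vstack(o),alpha=1.5))
E
python3 look.py 3
```

```text
7.425 [ 0.57710476 -0.21700068  0.06333789] [ 0.53523939  0.02026101 -0.65783127] yawx 92.85707817859358 z [-2.35028895e-05 -2.62869952e-05 -9.99999999e-01]
```

View pics/look3.png

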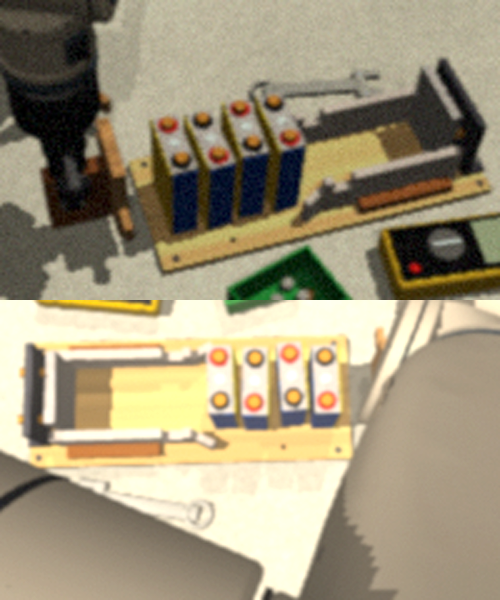

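The board is upright and square behind cell 4 at crop (110,170), and the cells stand in line. I advance slowly along the tray axis.

>>> {"method": "arm_command", "body": {
  "increments": [0.03, 0.25, 0, 0, 0, 0, 0, 0.25, 0, 0, 0, 0, -0.01, 0.25, 0, 0, 0, 0, -0.013, 0.25, 0, 0, 0, 0, -0.013, 0.25, 0, 0, 0, 0, -0.01, 0.2, 0, 0, 0, 0, -0.01, 0.2, 0, 0, 0, 0, -0.01, 0.2, 0, 0, 0, 0]
}}

```text
clock: 8.52
tcp_pos: [0.5763, -0.1804, 0.0634]
orientation: [0.0, 0.69, 0.724, 0.0]
ft_force: [-0.5, 0.6, -1.9]
grip_width: 0.0174
gripper_force: 58.6
```

>>> {"method": "arm_command", "body": {
  "increments": [-0.01, 0.2, 0, 0, 0, 0, -0.01, 0.2, 0, 0, 0, 0, -0.01, 0.2, 0, 0, 0, 0, -0.01, 0.2, 0, 0, 0, 0, -0.01, 0.2, 0, 0, 0, 0]
}}

```text
clock: 9.15
tcp_pos: [0.5754, -0.1606, 0.0634]
orientation: [0.0, 0.69, 0.724, 0.0]
ft_force: [1.0, -2.7, -2.2]
grip_width: 0.0172
gripper_force: 58.7
```

```bash
python3 look.py 4
```

```text
9.15 [ 0.57541316 -0.16058328  0.06338013] [ 1.00611433 -2.70228853 -2.23623375] yawx 92.80258572922969 z [ 3.30793798e-04 -2.66459933e-04 -9.99999910e-01]
```

View pics/look4.png

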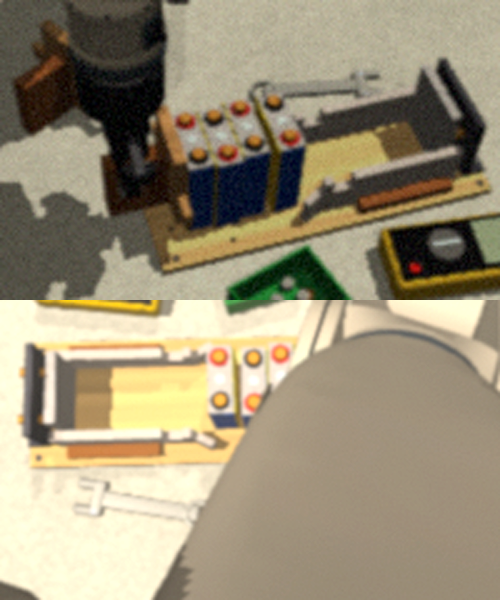

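Cells 2–4 are closed up and upright, with a push of about 2.7 N and cell 1 just ahead. I continue.

>>> {"method": "arm_command", "body": {
  "increments": [-0.01, 0.2, 0, 0, 0, 0, -0.01, 0.2, 0, 0, 0, 0, -0.01, 0.2, 0, 0, 0, 0, -0.01, 0.2, 0, 0, 0, 0, -0.01, 0.2, 0, 0, 0, 0, -0.01, 0.2, 0, 0, 0, 0, -0.01, 0.2, 0, 0, 0, 0, -0.01, 0.2, 0, 0, 0, 0, -0.01, 0.2, 0, 0, 0, 0, -0.01, 0.2, 0, 0, 0, 0]
}}

```text
clock: 10.5
tcp_pos: [0.5733, -0.1205, 0.0634]
orientation: [0.0, 0.69, 0.724, -0.0]
ft_force: [0.8, -5.1, -0.7]
grip_width: 0.0175
gripper_force: 58.7
```

```bash
python3 look.py 5
```

```text
10.5 [ 0.57331047 -0.12047418  0.06339479] [ 0.75744728 -5.10082682 -0.69970105] yawx 92.81142907380335 z [ 1.34840301e-04 -1.74676469e-04 -9.99999976e-01]
```

View pics/look5.png

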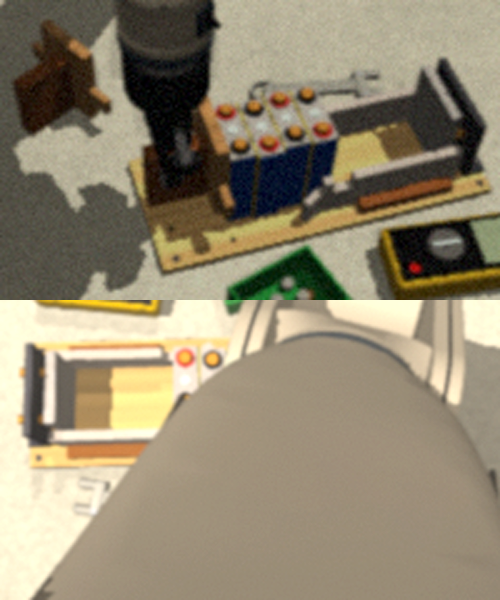

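The four cells form one closed row between the lead-ins, with drag about 5 N. I continue.

>>> {"method": "arm_command", "body": {
  "increments": [-0.01, 0.2, 0, 0, 0, 0, -0.01, 0.2, 0, 0, 0, 0, -0.01, 0.2, 0, 0, 0, 0, -0.01, 0.2, 0, 0, 0, 0, -0.01, 0.2, 0, 0, 0, 0, -0.01, 0.2, 0, 0, 0, 0, -0.01, 0.2, 0, 0, 0, 0, -0.01, 0.2, 0, 0, 0, 0, -0.01, 0.2, 0, 0, 0, 0, -0.01, 0.2, 0, 0, 0, 0]
}}

```text
clock: 11.85
tcp_pos: [0.5712, -0.0807, 0.0634]
orientation: [0.0, 0.69, 0.724, -0.0]
ft_force: [-0.1, -4.6, -0.7]
grip_width: 0.0171
gripper_force: 58.8
```

>>> {"method": "arm_command", "body": {
  "increments": [-0.01, 0.2, 0, 0, 0, 0, -0.01, 0.2, 0, 0, 0, 0, -0.01, 0.2, 0, 0, 0, 0, -0.01, 0.2, 0, 0, 0, 0, -0.01, 0.2, 0, 0, 0, 0, -0.01, 0.2, 0, 0, 0, 0, -0.01, 0.2, 0, 0, 0, 0, -0.01, 0.2, 0, 0, 0, 0, -0.01, 0.2, 0, 0, 0, 0, -0.01, 0.2, 0, 0, 0, 0]
}}

```text
clock: 13.1
tcp_pos: [0.5691, -0.0407, 0.0633]
orientation: [-0.0, 0.69, 0.724, -0.0]
ft_force: [0.9, -5.9, -0.4]
grip_width: 0.0175
gripper_force: 58.8
```

```bash
python3 look.py 6
```

```text
13.1 [ 0.56914399 -0.04068399  0.06334539] [ 0.88485507 -5.91943331 -0.44369744] yawx 92.8063042455353 z [-3.07353184e-04 -2.05991337e-04 -9.99999932e-01]
```

View pics/look6.png

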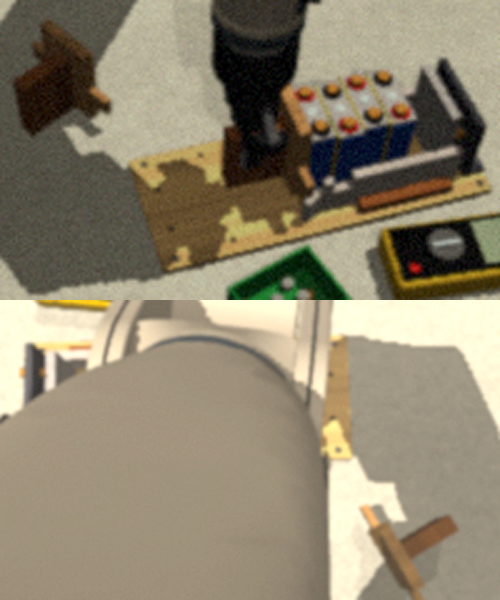

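The row is straight and inside the cheeks, with drag about 5–6 N. Before creeping, I estimate the contact point from the plate edge in top0 and the cell 1 terminal in top5.

Run:
```python
from h import *
f=pickle.load(open('top0.pkl','rb'));hsv=cv2.cvtColor(f['frame'],cv2.COLOR_RGB2HSV)
for v in (180,186,192,198,204): print(v,' '.join(f'{x}' for x in hsv[v,134:162,2]))
print('plate y for col 147,148,149 @z.097:',ray(f,[(147,192),(148,192),(149,192)],.097)[:,1].round(4))
f=pickle.load(open('top5.pkl','rb'));h=cv2.cvtColor(f['frame'],cv2.COLOR_RGB2HSV);H,S,V=[h[...,i].astype(int) for i in range(3)]
m=(S>150)&(V>90)&((H<16)|(H>170));m[:,:195]=0;m[:,216:]=0;m[:165]=0;m[186:]=0
for c,a,_ in blobs(m,6): print(c.round(1),a,ray(f,c,.115)[0].round(4))
```

```text
180 65 51 41 36 36 35 43 80 120 138 141 131 102 71 56 57 56 58 60 61 63 63 64 64 64 64 65 65
186 65 51 36 35 41 53 64 84 113 135 143 134 102 69 57 57 56 56 58 57 56 61 72 82 87 88 86 87
192 60 48 38 34 35 34 51 94 128 142 146 133 100 68 57 57 56 57 58 58 57 62 72 80 83 82 82 83
198 55 42 36 34 33 36 64 107 137 146 146 135 102 69 56 57 57 56 58 55 55 65 83 96 101 101 101 102
204 51 35 34 32 37 49 85 127 145 148 144 131 98 65 54 56 57 57 55 55 57 65 85 93 95 96 95 95
plate y for col 147,148,149 @z.097: [0.1537 0.1517 0.1496]
[208.  177.3] 25 [0.588  0.0271 0.115 ]
```

>>> {"method": "arm_command", "body": {
  "increments": [-0.01, 0.2, 0, 0, 0, 0, -0.01, 0.2, 0, 0, 0, 0, -0.01, 0.2, 0, 0, 0, 0, -0.01, 0.2, 0, 0, 0, 0, -0.01, 0.2, 0, 0, 0, 0]
}}

```text
clock: 13.82
tcp_pos: [0.5681, -0.0208, 0.0633]
orientation: [-0.0, 0.69, 0.724, -0.0]
ft_force: [-0.5, -5.5, -0.8]
grip_width: 0.0172
gripper_force: 58.9
```

Predicted contact is at TCP y ≈ −0.005 ± 0.004. I creep up to it.

>>> {"method": "arm_command", "body": {
  "increments": [-0.005, 0.1, 0, 0, 0, 0, -0.005, 0.1, 0, 0, 0, 0, -0.005, 0.1, 0, 0, 0, 0, -0.003, 0.05, 0, 0, 0, 0]
}}

```text
clock: 14.32
tcp_pos: [0.5678, -0.0138, 0.0633]
orientation: [-0.0, 0.69, 0.724, -0.0]
ft_force: [0.6, -5.4, -0.5]
grip_width: 0.0172
gripper_force: 58.8
```

>>> {"method": "arm_command", "body": {
  "increments": [0, 0.015, 0, 0, 0, 0, -0.001, 0.015, 0, 0, 0, 0, -0.001, 0.015, 0, 0, 0, 0, -0.001, 0.015, 0, 0, 0, 0]
}}

```text
clock: 14.82
tcp_pos: [0.5677, -0.0127, 0.0633]
orientation: [-0.0, 0.69, 0.724, -0.0]
ft_force: [0.2, -5.6, 0.5]
grip_width: 0.0174
gripper_force: 58.8
```

>>> {"method": "arm_command", "body": {
  "increments": [0, 0.015, 0, 0, 0, 0, -0.001, 0.015, 0, 0, 0, 0, -0.001, 0.015, 0, 0, 0, 0, -0.001, 0.015, 0, 0, 0, 0]
}}

```text
clock: 15.32
tcp_pos: [0.5677, -0.0114, 0.0633]
orientation: [-0.0, 0.69, 0.724, -0.0]
ft_force: [-0.1, -4.8, -0.0]
grip_width: 0.0172
gripper_force: 58.8
```

>>> {"method": "arm_command", "body": {
  "increments": [0, 0.015, 0, 0, 0, 0, -0.001, 0.015, 0, 0, 0, 0, -0.001, 0.015, 0, 0, 0, 0, -0.001, 0.015, 0, 0, 0, 0]
}}

```text
clock: 15.82
tcp_pos: [0.5677, -0.0103, 0.0633]
orientation: [-0.0, 0.69, 0.724, -0.0]
ft_force: [1.1, -5.1, -1.1]
grip_width: 0.0176
gripper_force: 58.8
```

>>> {"method": "arm_command", "body": {
  "increments": [0, 0.015, 0, 0, 0, 0, -0.001, 0.015, 0, 0, 0, 0, -0.001, 0.015, 0, 0, 0, 0, -0.001, 0.015, 0, 0, 0, 0]
}}

```text
clock: 16.32
tcp_pos: [0.5676, -0.0091, 0.0633]
orientation: [-0.0, 0.69, 0.724, -0.0]
ft_force: [-0.3, -4.4, -0.4]
grip_width: 0.0174
gripper_force: 58.8
```

>>> {"method": "arm_command", "body": {
  "increments": [-0.001, 0.015, 0, 0, 0, 0, -0.001, 0.015, 0, 0, 0, 0, -0.001, 0.015, 0, 0, 0, 0, -0.001, 0.015, 0, 0, 0, 0]
}}

```text
clock: 16.82
tcp_pos: [0.5675, -0.0079, 0.0633]
orientation: [-0.0, 0.69, 0.724, -0.0]
ft_force: [-0.0, -4.5, 0.4]
grip_width: 0.0175
gripper_force: 58.8
```

>>> {"method": "arm_command", "body": {
  "increments": [-0.001, 0.015, 0, 0, 0, 0, -0.001, 0.015, 0, 0, 0, 0, -0.001, 0.015, 0, 0, 0, 0, -0.001, 0.015, 0, 0, 0, 0]
}}

```text
clock: 17.32
tcp_pos: [0.5675, -0.0066, 0.0633]
orientation: [-0.0, 0.69, 0.724, -0.0]
ft_force: [1.2, -5.5, -0.1]
grip_width: 0.0174
gripper_force: 58.8
```

>>> {"method": "arm_command", "body": {
  "increments": [-0.001, 0.015, 0, 0, 0, 0, -0.001, 0.015, 0, 0, 0, 0, -0.001, 0.015, 0, 0, 0, 0, -0.001, 0.015, 0, 0, 0, 0]
}}

```text
clock: 17.82
tcp_pos: [0.5674, -0.0054, 0.0633]
orientation: [-0.0, 0.69, 0.724, -0.0]
ft_force: [0.8, -6.0, -0.9]
grip_width: 0.0173
gripper_force: 58.8
```

>>> {"method": "arm_command", "body": {
  "increments": [-0.001, 0.015, 0, 0, 0, 0, -0.001, 0.015, 0, 0, 0, 0, -0.001, 0.015, 0, 0, 0, 0]
}}

```text
clock: 18.2
tcp_pos: [0.5673, -0.0046, 0.0633]
orientation: [-0.0, 0.69, 0.724, -0.0]
ft_force: [0.4, -4.8, -0.9]
grip_width: 0.0171
gripper_force: 58.8
```

>>> {"method": "arm_command", "body": {
  "increments": [-0.001, 0.015, 0, 0, 0, 0, -0.001, 0.015, 0, 0, 0, 0, -0.001, 0.015, 0, 0, 0, 0, -0.001, 0.015, 0, 0, 0, 0]
}}

```text
clock: 18.7
tcp_pos: [0.5672, -0.0034, 0.0633]
orientation: [-0.0, 0.69, 0.724, -0.0]
ft_force: [0.5, -4.6, -0.8]
grip_width: 0.0177
gripper_force: 58.8
```

>>> {"method": "arm_command", "body": {
  "increments": [-0.001, 0.015, 0, 0, 0, 0, -0.001, 0.015, 0, 0, 0, 0, -0.001, 0.015, 0, 0, 0, 0, -0.001, 0.015, 0, 0, 0, 0]
}}

```text
clock: 19.2
tcp_pos: [0.5672, -0.0023, 0.0633]
orientation: [0.0, 0.69, 0.724, -0.0]
ft_force: [0.4, -6.8, -1.1]
grip_width: 0.0174
gripper_force: 58.8
```

>>> {"method": "arm_command", "body": {
  "increments": [-0.001, 0.015, 0, 0, 0, 0, -0.001, 0.015, 0, 0, 0, 0]
}}

```text
clock: 19.45
tcp_pos: [0.5672, -0.0023, 0.0633]
orientation: [0.0, 0.689, 0.724, -0.0]
ft_force: [0.7, -10.8, -1.0]
grip_width: 0.0174
gripper_force: 58.8
```

That is contact with the plate: drag was about 5.1 N, and force rises about 7 N/mm. The target at the wrist is about 17 N.

>>> {"method": "arm_command", "body": {
  "increments": [0, 0.01, 0, 0, 0, 0, 0, 0.01, 0, 0, 0, 0, 0, 0, 0, 0, 0, 0]
}}

```text
clock: 19.82
tcp_pos: [0.5673, -0.0022, 0.0633]
orientation: [0.001, 0.689, 0.724, -0.0]
ft_force: [1.6, -11.6, -1.4]
grip_width: 0.0174
gripper_force: 58.8
```

>>> {"method": "arm_command", "body": {
  "increments": [0, 0.01, 0, 0, 0, 0, 0, 0.01, 0, 0, 0, 0, 0, 0, 0, 0, 0, 0]
}}

```text
clock: 20.2
tcp_pos: [0.5674, -0.0022, 0.0633]
orientation: [0.001, 0.689, 0.724, -0.001]
ft_force: [2.0, -13.9, -1.1]
grip_width: 0.0174
gripper_force: 58.7
```

>>> {"method": "arm_command", "body": {
  "increments": [0, 0.01, 0, 0, 0, 0, 0, 0.01, 0, 0, 0, 0, 0, 0, 0, 0, 0, 0]
}}

```text
clock: 20.58
tcp_pos: [0.5675, -0.0021, 0.0634]
orientation: [0.001, 0.689, 0.724, -0.001]
ft_force: [1.8, -16.3, -1.3]
grip_width: 0.0173
gripper_force: 58.6
```

>>> {"method": "arm_command", "body": {
  "increments": [0, 0.008, 0, 0, 0, 0, 0, 0, 0, 0, 0, 0, 0, 0, 0, 0, 0, 0, 0, 0, 0, 0, 0, 0, 0, 0, 0, 0, 0, 0, 0, 0, 0, 0, 0, 0]
}}

```text
clock: 21.32
tcp_pos: [0.5675, -0.0021, 0.0633]
orientation: [0.001, 0.689, 0.724, -0.001]
ft_force: [1.0, -17.2, -1.4]
grip_width: 0.0174
gripper_force: 58.6
```

Run:
```python
from bench import *
from h import *
from scipy.spatial.transform import Rotation as R
s=get_state();M=R.from_quat(np.roll(s['orientation'],-1)).as_matrix();print(s['tcp_pos'],s['ft_force'],s['torque'],'yawx',np.degrees(np.arctan2(M[1,0],M[0,0])),'z',M[:,2])
```

```text
[ 0.56753856 -0.00212117  0.06334599] [  1.03920527 -17.17321969  -1.43840855] [-2.49461834 -0.1658969   0.20367149] yawx 92.8499020490368 z [ 5.64287291e-04 -2.47620730e-03 -9.99996775e-01]
```

About 12 N has been held on the plate for more than 0.7 s. I back off just enough to unload.

>>> {"method": "arm_command", "body": {
  "increments": [0.002, -0.04, 0, 0, 0, 0, 0.002, -0.04, 0, 0, 0, 0, 0.002, -0.04, 0, 0, 0, 0, 0, 0, 0, 0, 0, 0, 0, 0, 0, 0, 0, 0]
}}

```text
clock: 21.95
tcp_pos: [0.5672, -0.0023, 0.0632]
orientation: [-0.0, 0.69, 0.724, -0.0]
ft_force: [0.5, -3.0, -3.0]
grip_width: 0.0173
gripper_force: 58.6
```

>>> {"method": "arm_command", "body": {
  "increments": [0.001, -0.03, 0, 0, 0, 0, 0.002, -0.03, 0, 0, 0, 0, 0, 0, 0, 0, 0, 0, 0, 0, 0, 0, 0, 0]
}}

```text
clock: 22.45
tcp_pos: [0.5673, -0.0035, 0.0633]
orientation: [-0.0, 0.69, 0.724, 0.0]
ft_force: [-0.8, 0.4, -1.9]
grip_width: 0.0173
gripper_force: 58.7
```

>>> {"method": "arm_command", "body": {
  "increments": [0, 0, -0.15, 0, 0, 0, 0, 0, -0.15, 0, 0, 0, 0, 0, -0.15, 0, 0, 0, 0, 0, -0.15, 0, 0, 0, 0, 0, -0.1, 0, 0, 0, 0, 0, -0.05, 0, 0, 0, 0, 0, 0, 0, 0, 0]
}}

```text
clock: 23.32
tcp_pos: [0.5673, -0.0036, 0.0483]
orientation: [-0.0, 0.69, 0.724, -0.0]
ft_force: [0.4, 0.6, -0.7]
grip_width: 0.0169
gripper_force: 58.7
```

>>> {"method": "arm_command", "body": {
  "increments": [0, 0, -0.04, 0, 0, 0, 0, 0, -0.04, 0, 0, 0, 0, 0, -0.04, 0, 0, 0, 0, 0, 0, 0, 0, 0]
}}

```text
clock: 23.82
tcp_pos: [0.5673, -0.0036, 0.0459]
orientation: [-0.0, 0.69, 0.724, -0.0]
ft_force: [-0.3, -0.6, -1.2]
grip_width: 0.0171
gripper_force: 58.7
```

>>> {"method": "arm_command", "body": {
  "increments": [0, 0, -0.04, 0, 0, 0, 0, 0, -0.04, 0, 0, 0, 0, 0, 0, 0, 0, 0]
}}

```text
clock: 24.2
tcp_pos: [0.5674, -0.0036, 0.0445]
orientation: [0.0, 0.69, 0.724, 0.0]
ft_force: [-1.0, -0.1, 2.2]
grip_width: 0.0175
gripper_force: 59.4
```

The ears met the notch bottoms at the expected height (TCP z 0.0445). I press lightly, then release to a partial opening that stays clear of the lead-ins.

>>> {"method": "arm_command", "body": {
  "increments": [0, 0, -0.02, 0, 0, 0, 0, 0, 0, 0, 0, 0]
}}

```text
clock: 24.45
tcp_pos: [0.5675, -0.0036, 0.0444]
orientation: [0.0, 0.69, 0.724, 0.0]
ft_force: [-2.5, -1.4, 6.7]
grip_width: 0.0172
gripper_force: 59.9
```

>>> {"method": "arm_command", "body": {
  "increments": [0, 0, 0, 0, 0, 0, 0, 0, 0, 0, 0, 0, 0, 0, 0, 0, 0, 0, 0, 0, 0, 0, 0, 0, 0, 0, 0, 0, 0, 0, 0, 0, 0, 0, 0, 0],
  "fingers": 0.4
}}

```text
clock: 25.2
tcp_pos: [0.5673, -0.0036, 0.0439]
orientation: [-0.0, 0.69, 0.724, -0.0]
ft_force: [-0.5, -1.4, -0.8]
grip_width: 0.0344
gripper_force: 0.0
```

>>> {"method": "arm_command", "body": {
  "increments": [0, 0, 0.3, 0, 0, 0, 0, 0, 0.6, 0, 0, 0, 0, 0, 1, 0, 0, 0, 0, 0, 1, 0, 0, 0, 0, 0, 1, 0, 0, 0, 0, 0, 1, 0, 0, 0, 0, 0, 1, 0, 0, 0, 0, 0, 1, 0, 0, 0, 0, 0, 1, 0, 0, 0]
}}

```text
clock: 26.32
tcp_pos: [0.5674, -0.0036, 0.2036]
orientation: [0.0, 0.69, 0.724, 0.0]
ft_force: [0.3, 0.7, -0.6]
grip_width: 0.034
gripper_force: 0.0
```

>>> {"method": "arm_command", "body": {
  "increments": [0, -1, 0, 0, 0, 0, 0, -1, 0, 0, 0, 0, 0, -1, 0, 0, 0, 0, 0, -1, 0, 0, 0, 0, 0, -1, 0, 0, 0, 0, 0, -1, 0, 0, 0, 0, 0, -1, 0, 0, 0, 0, 0, -1, 0, 0, 0, 0, 0, -1, 0, 0, 0, 0, 0, -1, 0, 0, 0, 0]
}}

```text
clock: 27.58
tcp_pos: [0.5674, -0.2049, 0.2019]
orientation: [0.0, 0.69, 0.724, 0.0]
ft_force: [-0.2, -0.5, -0.8]
grip_width: 0.0339
gripper_force: 0.0
```

>>> {"method": "arm_command", "body": {
  "increments": [-0.5, -1, 0, 0, 0, 0, -0.5, -1, 0, 0, 0, 0, -0.5, -1, 0, 0, 0, 0, -0.5, -1, 0, 0, 0, 0, -0.5, -1, 0, 0, 0, 0, -0.5, -1, 0, 0, 0, 0, -0.5, -1, 0, 0, 0, 0, 0, 0, 0, 0, 0, 0]
}}

```text
clock: 28.58
tcp_pos: [0.4966, -0.3453, 0.2019]
orientation: [0.0, 0.69, 0.723, -0.0]
ft_force: [0.5, -0.5, 0.0]
grip_width: 0.0339
gripper_force: 0.0
```

```bash
python3 look.py 7
python3 - <<'E'
from h import *
f=pickle.load(open('top7.pkl','rb'));h=cv2.cvtColor(f['frame'],cv2.COLOR_RGB2HSV);H,S,V=[h[...,i].astype(int) for i in range(3)]
m=(S>150)&(V>90)&((H<16)|(H>170));m[:,:140]=0;m[:,225:]=0;m[:165]=0;m[212:]=0
d=np.array([-.0497,.9988]);n=np.array([-.9988,-.0497]);o=np.array([.5657,.030])
for c,a,_ in blobs(m,6): p=ray(f,c,.115)[0][:2]-o;print(c.round(1),a,'tray',(p@d).round(4),(p@n).round(4))
E
```

```text
28.575 [ 0.49655026 -0.3452532   0.20190665] [ 0.45304954 -0.45219481  0.00638972] yawx 92.68655406892535 z [ 6.43536851e-05 -1.80265864e-04 -9.99999982e-01]
[176.7 177.1] 22 tray 0.0597 -0.0242
[150.8 179.2] 23 tray 0.1121 -0.0211
[218.  190.8] 109 tray -0.0241 0.0067
[190.7 200.1] 25 tray 0.0311 0.0244
[163.3 201.4] 21 tray 0.086 0.0256
```

View pics/look7.png

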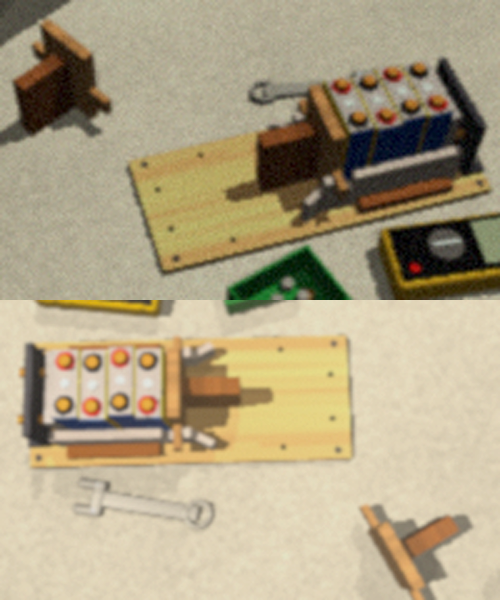

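The row is tight and square at the plate, with cell pitch about 27 mm. The board sits upright in the notches right behind it, at crop (175,380), and the tub, meter and wrench are unmoved. I hand it in.

```bash
python3 -c "
from bench import *
print(finish_job())"
```

```text
the job is handed in; nothing more can be done
None
```

The job is handed in (no verdict came back): the four cells were pressed against the end plate with about 12 N (my estimate, wrist force less drag), the board was seated in both notches close behind them and released, and the tub, meter and wrench were left in place.

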